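Load an LED ring in the test jig, flip its catch and hold the lever down

TASK

Two LED ring modules lie on the desk: put the one whose hole fits over the test jig's centre pin onto that pin, slid right down on its seat and let go, while the jig's safety catch is still on; leave the other ring and everything else on the desk where they are. Then flip the catch fully over to free the lever, pull the lever's grip bar all the way down to its stop so that it presses the ring down, and finish while holding it down there, because it springs up again if let go.

Things in the scene. Friction and masses are not known exactly. Their poses are not given: they have to be found in the camera images.
- jig: clamshell test jig, fixed to the desk: grey box 200 mm deep (x) by 170 mm wide (y), its top plate 60 mm above the desk. Origin: centre of its underside; its front looks along its own -x, roughly at the robot. On top stand, in this frame, the centre pin (x -45 mm, y 0) and at the back the lever's two hinge cheeks (x +80 mm, y -64 and +64 mm, 121 mm high); the safety catch runs along its -y side
- pin_tip (a point): tip of the jig's upright steel centre pin: 20 mm in diameter, top 7 mm coned, tip 94 mm above the desk and 24 mm above the seat. z up
- seat_top (a point): top centre of the jig's seat, a flat grey annular plate 56 mm across round the pin, 70 mm above the desk; a loaded ring lies flat on it. It floats on springs. Axes as the jig's
- seat (a joint): how far the seat is pressed down on its springs, m: 0 up, 0.008 bottomed; it yields from 3 N, 9 N at 6 mm
- ring_wide: black LED ring module with twelve small white LEDs on top and the larger hole: 48 mm outside, 18 mm tall, hole 24 mm, straight through, about 30 g. It fits the pin with 2 mm to spare all round. Origin: centre of its underside, z up. Lies flat on the desk
- ring_narrow: the other black LED ring module, same outside and height but its hole is only 14 mm, so that it does not fit the pin. Origin: centre of its underside
- catch (a joint): safety catch, rad: 0 (to about 0.1) is on, standing up with its steel stop finger in front of the lever's -y arm, so that the lever cannot come down (the finger is 127 mm behind the knob, its top 151 mm above the desk, and swings out with it); 1.25 is fully flipped over, outwards to the jig's -y side. Friction keeps it where it is left; 2 to 3 N at the knob moves it
- catch_knob (a point): centre of the catch's black ball knob, 20 mm in diameter, on a thin rod 62 mm from the catch's shaft; with the catch on it is 132 mm to the -y side of the jig's centre line, 117 mm above the desk, leaning 40 degrees outwards. Flipping swings it outwards and down, to 150 mm from the centre line and 47 mm above the desk. Pressing it outwards and down with shut fingers is enough
- catch_axis (a point): point on the shaft of the catch, level with the knob along the jig's x; the shaft runs along the jig's x, 70 mm above the desk. z up
- lever (a joint): hold-down lever, rad: 0 stands open, 5 degrees past upright, held there by a spring; 1.658 is down on its stop, level, pointing to the jig's front (-x). The spring always pushes it up. Its four white pushers meet a seated ring about 0.05 rad before the stop and press it down 6 mm at the stop; that takes about 10 N at the grip bar
- lever_hinge (a point): middle of the lever's hinge axis, which runs along the jig's y; 105 mm above the desk. z up
- grip: grip bar at the end of the lever: black rubber sleeve 18 mm in diameter along y, turning freely on its bar; 90 mm free between two arms 10 mm thick. Origin: its middle, 210 mm from the hinge axis: 18 mm behind (+x of) it and 314 mm above the desk when open; 210 mm in front of it and 105 mm up when down. The clear pusher plate between the arms begins 52 mm from the bar
- board: bystander: green single-board computer, 85 x 56 x 19 mm, lying near the robot. Origin: centre of its underside
- usb_stick: bystander: black USB stick, 58 x 18 x 8 mm
- screwdriver: bystander: screwdriver 160 mm long, lying
- keyboard: bystander: small orange keyboard, 85 x 220 x 15 mm
- mouse: bystander: black computer mouse, 100 x 56 x 31 mm
- screw_jar: bystander: clear screw jar, 56 mm across, 60 mm tall
- tape_roll: bystander: black roll of tape, 60 mm across, 24 mm tall
Mind the look-alikes: they are no part of the job. What is shaped like the ring_wide but red is not meant.

How it is judged:
By the outcome, as a careful person would: the job done as asked, in the order asked, and still so for the second after the job is handed in, while the arm keeps its last pose, push and grip.
It also fails if it takes over 70 s, if anything falls off the work surface, if the arm or the gripper's body presses on something with over 40 N, if the wrist force passes 120 N, or if a joint passes its speed limit or range.

ROBOT

A 7-joint arm with a two-finger parallel gripper is mounted at the origin on the work surface. World frame = base frame: x ahead of the robot, y to its left, z up, the work surface at z = 0. Lengths are in m, angles in rad, forces in N, time in s.
With the tool pointing down it reaches from about 0.425 to 0.875 m from the base axis. Payload 9.9 kg.
Tool frame: the origin (TCP) lies between the finger pads; the fingertips stand 22 mm ahead of it and the grasp point (between the pads) lies 3 mm ahead of it (bot.tip_reach is the distance from the TCP to the fingertips, in m); z points along the fingers, y is the line along which they close (so a half turn about z gives the same grasp; the last joint's range is limited). The gripper opens to 85 mm and grips with 20 to 120 N. Pads are 22 mm wide; open, the fingers measure 114 mm over their backs; the gripper's body (76 mm by 85 mm) begins 54 mm behind the grasp point. The pads swing forward as they close: fully open they stand 13 mm farther back than shut.
Start: joints at [1.154, 0.576, 0.025, 1.437, -0.015, 1.129, -0.057], TCP at [0.221, -0.638, 0.253] pointing down, gripper open.
Joint ranges: [-2.76, 2.76], [-0.34, 2.15], [-1.52, 1.57], [0.19, 2.46], [-1.09, 4.23], [0.17, 1.99], [-2.82, 2.82]. Speed limits (rad/s): [2.22, 2.22, 3.01, 3.01, 3.14, 3.14, 3.14].

INTERFACE

Orientations are given as a rotation vector (axis times angle).
In Python, from cell import monitor, snapshot, camera_params, bot gives the robot as it stands.
- The arm moves only by the tool step_arm, never from a script. Its argument "targets" is one flat list of numbers, 7 for each row, row after row: the turn, a rotation vector about the world's x, y, z in degrees, then the shift along the world's x, y, z in m, then the opening, from 0 (shut) to 1 (fully open). A call has exactly 8 rows; each row is the pose to reach, as a shift and turn from the pose commanded when the call began; what a row does not reach only later rows make up. A row lasts 1/8 s, in which the tool goes at most 62.5 mm and 10.7 degrees, less where a joint would pass 70% of its speed; a pose out of reach is approached as far as the arm can. A call with a gripper value outside its range is refused whole. The fingers move at their own pace and stop on an object; "grip_force" is the grip in N (left out, the last holds). Time passes only in rows, so rows that repeat a pose let the fingers close, or fill a call up. It gives the time, the measured TCP pose, the force, the opening and the grip force at its end, in the units of the state.
- monitor.read_state(): the state, without advancing time (a new reading comes with each control period).
- snapshot(name): name is "scene" or "top" or "wrist"; returns (picture, depth): 480x640x3 uint8, blue, green, red; 480x640 float32, m along the optical axis (not along the pixel's ray), 0 where there is no reading.
- camera_params(name): a dict with "mtx" (3x3 intrinsics, pixels), "eye" and "orientation" of the camera in the world; the wrist camera has in their place "T_tool_cam" (4x4, takes a point from camera to tool coordinates, whose origin is the TCP and whose axes are the flange's). Camera axes: x right, y down, z forward; pixel columns grow to the right and rows downward; lengths in m; the calibration is good to about 2 mm. The wrist camera is an equidistant fisheye: a pixel r from the principal point sees the ray r / f radians off the axis. A picture is of the moment at which its call begins: read the wrist's pose just before it. camera_params takes no time and is no camera call.
- bot.job_done(): hands the job in; it is judged then, once.
The state is a dict: "time": time; "joints": joint angles; "dq": joint speeds; "joint_torque": joint torques, N m; "tcp_pos": TCP position; "eef_rot": TCP orientation; "ft_force": force on the tool from outside, world axes, zero at the start; "torque": the same for the moment, N m; "grip_width": finger opening in m; "finger_force": force on a finger pad.
Only numpy, scipy, OpenCV 4.12 (cv2) and the standard library are available. Lean on these libraries where they do the work, as an engineer would, in place of code of your own. Each camera call takes 0.05 s, during which the arm holds its last target. There are 200 camera calls.

## Working session

There is one attempt and no reset: what is moved stays moved. The work goes in short steps, Python scripts to look and compute and a tool call to move; the robot and the scene stay as the last step left them, time stands still between calls to the robot, and variables do not carry over. Pictures are saved under pics/ and viewed, at most 10 in all, crops included, and the job is handed in when it is done.

Besides the shell and the picture viewer there is one more tool, called by a JSON object that holds its "op" and its "data", one argument or row to a line. step_arm: Moves the arm, as the interface text tells. Its arguments: {"type":"object","properties":{"targets":{"type":"array","items":{"type":"number"}},"grip_force":{"type":"number"}},"required":["targets"]}

```bash
mkdir -p pics; ls; python3 - <<'E'
from cell import monitor, snapshot, camera_params, bot
import cv2,numpy as np
s=monitor.read_state();print({k:np.round(v,3) for k,v in s.items()})
for n in("top","scene"):
    im,d=snapshot(n);cv2.imwrite(f"pics/{n}0.png",im);np.savez(f"pics/{n}0.npz",im=im,d=d)
    print(n,camera_params(n))
print(camera_params("wrist"))
E
```

```text
pics
{'time': np.float64(0.0), 'joints': array([ 1.154,  0.577,  0.025,  1.438, -0.015,  1.129, -0.056]), 'dq': array([ 0.001, -0.   , -0.   , -0.001,  0.001,  0.001,  0.002]), 'joint_torque': array([ 1.0000e-03, -7.6576e+01,  2.2500e+00, -2.8597e+01,  1.5000e-02,
        1.3000e-02,  0.0000e+00]), 'tcp_pos': array([ 0.22 , -0.638,  0.252]), 'eef_rot': array([-3.097e+00, -5.200e-01,  1.000e-03]), 'ft_force': array([-0.124, -0.878, -0.297]), 'torque': array([-0.026, -0.008, -0.034]), 'finger_force': np.float64(0.0), 'grip_width': np.float64(0.085)}
top {'mtx': array([[550.41676518,   0.        , 325.28434497],
       [  0.        , 550.41676518, 235.84643527],
       [  0.        ,   0.        ,   1.        ]]), 'eye': array([ 0.26641503, -0.02142207,  1.68458521]), 'orientation': array([-2.09316561,  2.15693204, -0.14591878])}
scene {'mtx': array([[556.09481478,   0.        , 322.45129158],
       [  0.        , 556.09481478, 247.45673514],
       [  0.        ,   0.        ,   1.        ]]), 'eye': array([ 1.18602013, -0.43241004,  1.16726685]), 'orientation': array([-2.18814781, -1.20761257,  0.45029641])}
{'mtx': array([[371.64829954,   0.        , 318.28569895],
       [  0.        , 371.64829954, 244.40342969],
       [  0.        ,   0.        ,   1.        ]]), 'T_tool_cam': array([[ 5.32185392e-06, -9.46316216e-01, -3.23242353e-01,
         8.36539342e-02],
       [ 9.99999810e-01, -1.93955303e-04,  5.84282657e-04,
        -4.74800705e-04],
       [-6.15610722e-04, -3.23242295e-01,  9.46316036e-01,
        -1.21162860e-01],
       [ 0.00000000e+00,  0.00000000e+00,  0.00000000e+00,
         1.00000000e+00]])}
```

View pics/top0.png

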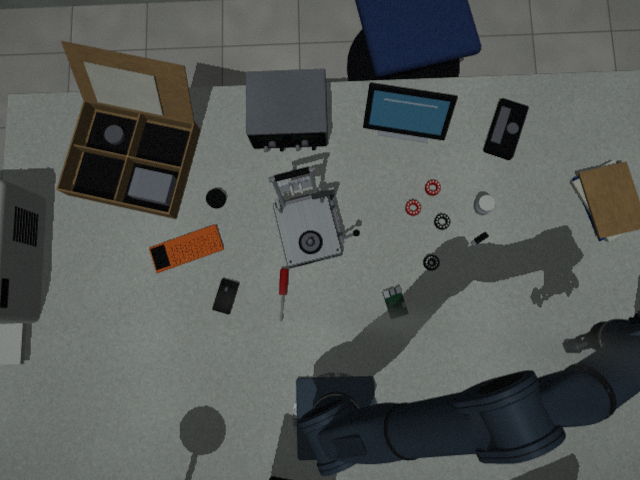

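View pics/scene0.png

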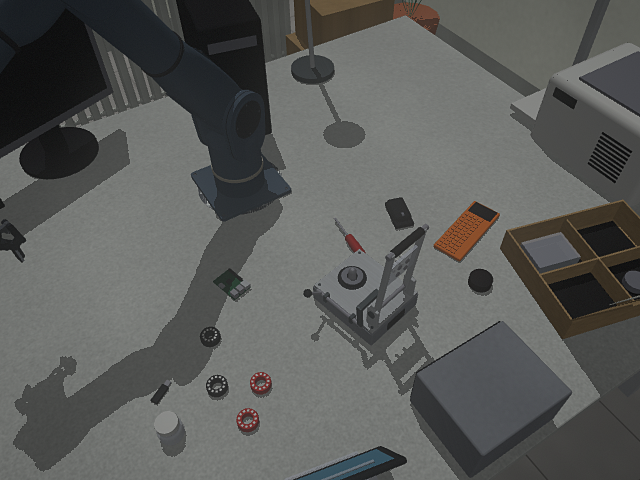

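Top view candidates: black rings at (442,221) and (431,262). Red look-alikes lie at (433,187) and (413,207), and the tape roll at (216,198). The jig is around (310,232) with its catch knob at (356,233). I'll take a close crop of the black rings and measure.

```bash
cat > h.py <<'E'
import numpy as np,cv2
from scipy.spatial.transform import Rotation as R
from cell import monitor, snapshot, camera_params, bot
def ray(n,uv):
    p=camera_params(n);K=p["mtx"];d=np.array([(uv[0]-K[0,2])/K[0,0],(uv[1]-K[1,2])/K[1,1],1.])
    return p["eye"],R.from_rotvec(p["orientation"]).as_matrix()@d
def at_z(n,uv,z):
    e,d=ray(n,uv);return e+d*(z-e[2])/d[2]
def cloud(n,d):
    p=camera_params(n);K=p["mtx"];v,u=np.mgrid[:480,:640]
    P=np.stack([(u-K[0,2])/K[0,0]*d,(v-K[1,2])/K[1,1]*d,d],-1)
    return P@R.from_rotvec(p["orientation"]).as_matrix().T+p["eye"]
def proj(n,P):
    p=camera_params(n);c=R.from_rotvec(p["orientation"]).as_matrix().T@(np.asarray(P)-p["eye"])
    return (p["mtx"]@(c/c[2]))[:2]
E
python3 - <<'E'
from h import *
T=np.load("pics/top0.npz");S=np.load("pics/scene0.npz")
a=cv2.resize(T["im"][205:280,395:470],(400,400),interpolation=cv2.INTER_CUBIC)
b=cv2.resize(S["im"][315:415,170:270],(400,400),interpolation=cv2.INTER_CUBIC)
cv2.imwrite("pics/crop1.png",np.hstack([a,b]))
j=cv2.resize(T["im"][150:280,250:370],(552,598),interpolation=cv2.INTER_CUBIC);cv2.imwrite("pics/jig1.png",j)
C=cloud("top",T["d"])
for uv in[(442,221),(431,262),(310,242)]:print(uv,at_z("top",uv,.018),C[uv[1],uv[0]])
# jig top plate
roi=np.zeros((480,640),bool);roi[180:275,262:350]=1
m=roi&(abs(C[...,2]-.06)<.006)
print(m.sum(),cv2.minAreaRect(C[m][:,:2].astype(np.float32)),np.median(C[m][:,2]))
for n,D in(("top",T),("scene",S)):
    g=D["im"].astype(int);b=(g.max(2)<60)
    Cn=cloud(n,D["d"])
    for c in[(442,221),(431,262)]:
        w=at_z("top",c,.018)
        mm=b&(abs(Cn[...,:2]-w[:2]).max(-1)<.04)&(Cn[...,2]>.009)
        print(n,c,mm.sum(),Cn[mm].min(0),Cn[mm].max(0),Cn[mm].mean(0))
E
```

```text
(442, 221) [ 0.57431814 -0.34207603  0.018     ] [ 0.26641503 -0.02142207  1.68458521]
(431, 262) [ 0.44919672 -0.301151    0.018     ] [ 0.45146999 -0.30463001 -0.00272748]
(310, 242) [0.5221825  0.06421638 0.018     ] [0.51056973 0.06032808 0.09366902]
2690 ((0.5601176619529724, 0.06835338473320007), (0.19987021386623383, 0.17261867225170135), 12.814727783203125) 0.060279453937646665
top (442, 221) 97 [ 0.55232266 -0.36328723  0.00925718] [ 0.59789383 -0.31894855  0.02698125] [ 0.57445696 -0.34051481  0.01726462]
top (431, 262) 164 [ 0.42765094 -0.32580148  0.00919031] [ 0.47452606 -0.27986168  0.02748025] [ 0.44953551 -0.30272905  0.01765885]
scene (442, 221) 187 [ 0.55127161 -0.36722867  0.00906769] [ 0.60002371 -0.32173399  0.0238024 ] [ 0.57693885 -0.34463212  0.01529821]
scene (431, 262) 210 [ 0.42445467 -0.32691538  0.00902035] [ 0.4761544  -0.28088352  0.02296514] [ 0.45144094 -0.3046442   0.01575476]
```

View pics/crop1.png

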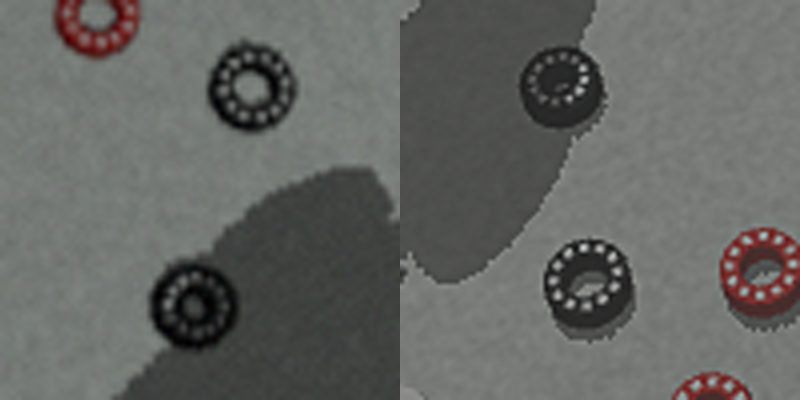

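View pics/jig1.png

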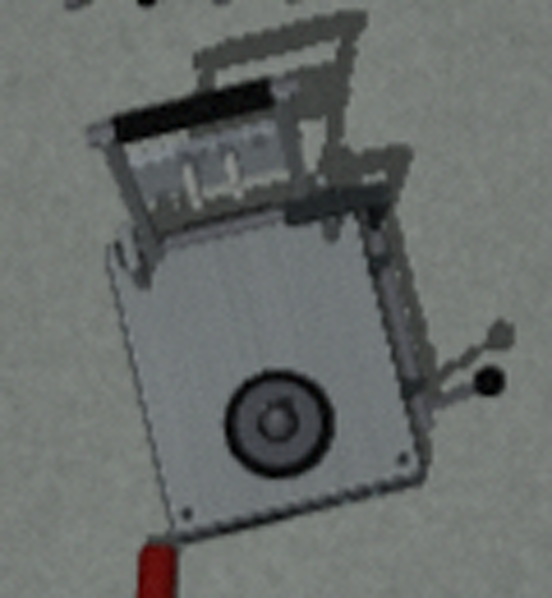

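The crop shows the upper black ring, at top (442,221), with a wide hole and bare desk visible through it. The lower one at (431,262) has a small dark hole, so ring_wide is the one at (442,221). Next I'll locate the pin, knob and grip bar while the arm moves over the ring.

```bash
python3 - <<'E'
from h import *
T=np.load("pics/top0.npz");S=np.load("pics/scene0.npz")
CT=cloud("top",T["d"]);CS=cloud("scene",S["d"])
c=np.array([.5601,.0684]);a=np.radians(12.8);J=np.array([[np.cos(a),-np.sin(a)],[np.sin(a),np.cos(a)]])
w=lambda x,y:c+J@[x,y]
print("pin pred",w(-.045,0),"pin ray",at_z("top",(310.4,241.3),.09), "scene proj",proj("scene",[*w(-.045,0),.094]))
k=at_z("top",(356,232.7),.117);print("knob",k,"jig",J.T@(k[:2]-c))
print("bar pred",w(.098,0),"end",w(-.13,0))
for n,C in(("top",CT),("scene",CS)):
    m=(abs(C[...,2]-.314)<.02)&(np.linalg.norm(C[...,:2]-w(.098,0),axis=-1)<.09)
    P=C[m];q=(P[:,:2]-c)@J;print(n,"bar",m.sum(),q.min(0),q.max(0),np.median(q,0),P[:,2].max())
    m=(abs(C[...,2]-.075)<.02)&(np.linalg.norm(C[...,:2]-w(-.045,0),axis=-1)<.04)&(C[...,2]>.066)
    q=(C[m][:,:2]-c)@J;print(n,"seat",m.sum(),q.min(0),q.max(0),q.mean(0))
    m=(abs(C[...,2]-.12)<.012)&(np.linalg.norm(C[...,:2]-k[:2],axis=-1)<.02)
    q=(C[m][:,:2]-c)@J;print(n,"knob",m.sum(),q.min(0),q.max(0),C[m][:,2].max())
E
```

```text
pin pred [0.51621828 0.05843032] pin ray [0.51317196 0.05929388 0.09      ] scene proj [351.66205139 269.39472313]
knob [ 0.52987477 -0.07429912  0.117     ] jig [-0.06108889 -0.1324566 ]
bar pred [0.65566464 0.09011175] end [0.43333058 0.0395987 ]
top bar 325 [ 0.08900801 -0.05911768] [0.10751858 0.06208362] [0.09661869 0.00035069] 0.3314230446085249
top seat 252 [-0.08293698 -0.03605398] [-0.00758285  0.03599587] [-0.04445099  0.00138883]
top knob 39 [-0.06883134 -0.14196404] [-0.04968704 -0.12084877] 0.1267554300199829
scene bar 479 [ 0.08733839 -0.06086618] [0.10801363 0.06325416] [ 0.10095465 -0.00560295] 0.32532304749109175
scene seat 275 [-0.07279602 -0.02991768] [-0.01691253  0.03039671] [-0.04304279 -0.00078062]
scene knob 57 [-0.06770839 -0.14385047] [-0.05003586 -0.12522545] 0.1244251429172718
```

{"op": "step_arm", "data": {
  "targets": [0, 0, 10.5, 0.045, 0.037, 0, 1, 0, 0, 21, 0.09, 0.074, 0, 1, 0, 0, 31.5, 0.135, 0.111, -0.01, 1, 0, 0, 42, 0.18, 0.148, -0.02, 1, 0, 0, 52.5, 0.225, 0.185, -0.03, 1, 0, 0, 63, 0.27, 0.222, -0.04, 1, 0, 0, 73.5, 0.315, 0.26, -0.05, 1, 0, 0, 84, 0.355, 0.296, -0.06, 1]
}}

```text
time: 1.1
tcp_pos: [0.5769, -0.3403, 0.1926]
eef_rot: [-1.946, -2.466, -0.0]
ft_force: [0.8, -0.0, 0.3]
grip_width: 0.0855
finger_force: 0.0
```

The predictions agree with the depth data: pin near (0.516, 0.058), knob at jig (-0.060, -0.132), bar at jig x 0.098. Now I'll refine the ring with the wrist camera.

```bash
cat >> h.py <<'E'
def wrist_at_z(uv,z,s):
    p=camera_params("wrist");K=p["mtx"];T=p["T_tool_cam"]
    d=np.array([uv[0]-K[0,2],uv[1]-K[1,2]])/K[0,0];r=np.hypot(*d)+1e-12
    v=np.array([*(d/r*np.sin(r)),np.cos(r)])
    Rw=R.from_rotvec(s["eef_rot"]).as_matrix()
    e=Rw@T[:3,3]+s["tcp_pos"];v=Rw@T[:3,:3]@v
    return e+v*(z-e[2])/v[2]
def rect(z,x0,x1,y0,y1,im,s,ppm=2000):
    # rectify the wrist view onto plane z; row = x, col = y
    p=camera_params("wrist");K=p["mtx"];T=p["T_tool_cam"]
    Rw=R.from_rotvec(s["eef_rot"]).as_matrix()@T[:3,:3];e=R.from_rotvec(s["eef_rot"]).as_matrix()@T[:3,3]+s["tcp_pos"]
    X,Y=np.meshgrid(np.arange(x1,x0,-1/ppm),np.arange(y1,y0,-1/ppm),indexing="ij")
    c=(np.stack([X,Y,0*X+z],-1)-e)@Rw
    th=np.arctan2(np.hypot(c[...,0],c[...,1]),c[...,2]);rr=np.hypot(c[...,0],c[...,1])+1e-9
    return cv2.remap(im,(K[0,2]+K[0,0]*th*c[...,0]/rr).astype(np.float32),(K[1,2]+K[0,0]*th*c[...,1]/rr).astype(np.float32),cv2.INTER_LINEAR)
E
python3 - <<'E'
from h import *
s=monitor.read_state();im,d=snapshot("wrist");np.savez("pics/w1.npz",im=im,d=d)
x0,x1,y0,y1=.525,.625,-.39,-.29
r=rect(.018,x0,x1,y0,y1,im,s)
cv2.imwrite("pics/w1.png",np.hstack([cv2.resize(im,(533,400)),cv2.resize(r,(260,260))[:,:260] if 0 else cv2.copyMakeBorder(cv2.resize(r,(260,260)),0,140,0,0,0)]))
g=cv2.GaussianBlur(cv2.cvtColor(r,cv2.COLOR_BGR2GRAY),(5,5),0)
for q in (cv2.HoughCircles(g,cv2.HOUGH_GRADIENT,1,30,param1=100,param2=12,minRadius=44,maxRadius=52),cv2.HoughCircles(g,cv2.HOUGH_GRADIENT,1,30,param1=100,param2=12,minRadius=12,maxRadius=28)):
    if q is not None:
        for u,v,rad in q[0][:3]:print("c",x1-v/2000,y1-u/2000,"r",rad/2000)
E
```

```text
c 0.57275 -0.34375 r 0.0235
c 0.57225 -0.33975 r 0.0115
c 0.57975 -0.35424998 r 0.0115
c 0.55825 -0.33325 r 0.00735
```

View pics/w1.png

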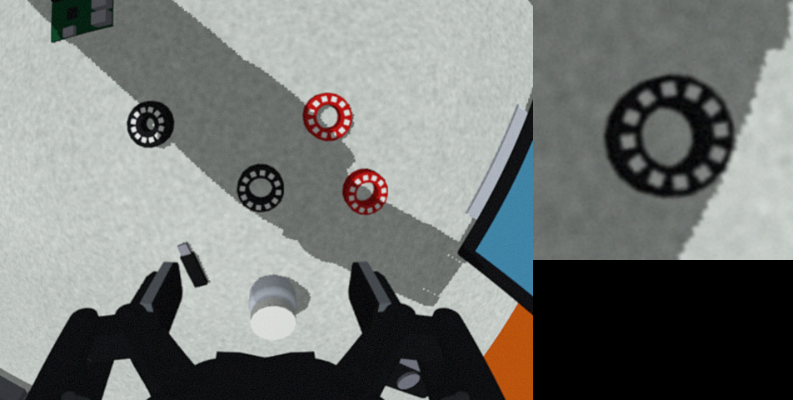

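The wrist view shows the wide ring at full-frame pixel (312,226), with its hole fully open. The narrow one is at (180,149). Ring centre ≈ (0.573, -0.343). I'll descend.

{"op": "step_arm", "data": {
  "targets": [0, 0, 0, -0.002, -0.001, -0.03, 1, 0, 0, 0, -0.002, -0.001, -0.06, 1, 0, 0, 0, -0.002, -0.001, -0.09, 1, 0, 0, 0, -0.002, -0.001, -0.115, 1, 0, 0, 0, -0.002, -0.001, -0.13, 1, 0, 0, 0, -0.002, -0.001, -0.13, 1, 0, 0, 0, -0.002, -0.001, -0.13, 1, 0, 0, 0, -0.002, -0.001, -0.13, 1]
}}

```text
time: 2.15
tcp_pos: [0.5741, -0.3433, 0.0644]
eef_rot: [1.953, 2.458, 0.0]
ft_force: [1.2, -0.3, 0.6]
grip_width: 0.0854
finger_force: 0.0
```

{"op": "step_arm", "data": {
  "targets": [0, 0, 0, -0.0005, 0, -0.02, 1, 0, 0, 0, -0.0005, 0, -0.04, 1, 0, 0, 0, -0.0005, 0, -0.04, 1, 0, 0, 0, -0.0005, 0, -0.04, 0.4, 0, 0, 0, -0.0005, 0, -0.04, 0.4, 0, 0, 0, -0.0005, 0, -0.04, 0.4, 0, 0, 0, -0.0005, 0, -0.04, 0.4, 0, 0, 0, -0.0005, 0, -0.04, 0.4],
  "grip_force": 30
}}

```text
time: 3.15
tcp_pos: [0.5735, -0.3431, 0.0242]
eef_rot: [1.953, 2.459, 0.0]
ft_force: [-1.0, -0.3, 6.3]
grip_width: 0.0471
finger_force: 31.0
```

{"op": "step_arm", "data": {
  "targets": [0, 0, 0, 0, 0, 0.02, 0.4, 0, 0, 0, 0, 0, 0.06, 0.4, 0, 0, 0, 0, 0, 0.11, 0.4, 0, 0, 0, 0, 0.02, 0.14, 0.4, 0, 0, 0, 0, 0.05, 0.15, 0.4, 0, 0, 0, 0, 0.06, 0.15, 0.4, 0, 0, 0, 0, 0.06, 0.15, 0.4, 0, 0, 0, 0, 0.06, 0.15, 0.4]
}}

```text
time: 4.15
tcp_pos: [0.5724, -0.2844, 0.1726]
eef_rot: [-1.955, -2.458, 0.002]
ft_force: [0.4, 0.4, -0.4]
grip_width: 0.0468
finger_force: 31.0
```

```bash
python3 - <<'E'
from h import *
s=monitor.read_state();im,d=snapshot("wrist");np.savez("pics/w2.npz",im=im,d=d)
print(s["tcp_pos"],s["eef_rot"],s["grip_width"])
t=s["tcp_pos"]
for dz in(.004,.0,-.004):
    r=rect(t[2]-dz,t[0]-.05,t[0]+.05,t[1]-.05,t[1]+.05,im,s)
    cv2.imwrite(f"pics/r{dz}.png",r) 
r=rect(t[2]-.006,t[0]-.05,t[0]+.05,t[1]-.05,t[1]+.05,im,s)
cv2.imwrite("pics/w2.png",np.hstack([im[190:480,130:510],cv2.resize(r,(290,290))]))
E
```

```text
[ 0.57241866 -0.28437193  0.17259129] [-1.95540149e+00 -2.45787220e+00  1.75104055e-03] 0.046781893150417544
```

View pics/w2.png

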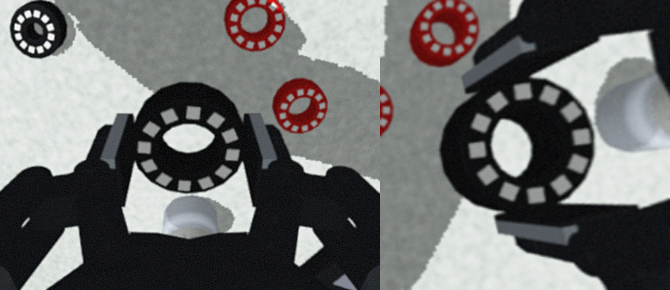

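The ring is held level between the pads, in the crop around (190,150). I'll compute its centre offset from the LED circle.

```bash
python3 - <<'E'
from h import *
s=monitor.read_state();im=np.load("pics/w2.npz")["im"];t=s["tcp_pos"]
for dz in(.004,.0062,.008):
    r=rect(t[2]-dz,t[0]-.05,t[0]+.05,t[1]-.05,t[1]+.05,im,s,4000)
    g=cv2.cvtColor(r,cv2.COLOR_BGR2GRAY);_,b=cv2.threshold(g,110,255,0)
    n,l,st,ce=cv2.connectedComponentsWithStats(b)
    P=[ce[i] for i in range(1,n) if 60<st[i,4]<600 and 40<np.hypot(*(ce[i]-200))<110]
    P=np.float32(P);e=cv2.fitEllipse(P);print(dz,len(P),"ell",np.array(e[1])/8000,"off x,y mm",(200-e[0][1])/4,(200-e[0][0])/4)
E
```

```text
0.004 12 ell [0.0178163  0.01785962] off x,y mm 0.2470703125 -0.03968048095703125
0.0062 12 ell [0.01813516 0.01816991] off x,y mm 0.5646743774414062 -1.4801979064941406
0.008 12 ell [0.01840083 0.01842849] off x,y mm 0.8337364196777344 -2.6594924926757812
```

{"op": "step_arm", "data": {
  "targets": [0, 0, 0, -0.01, 0.04, 0.01, 0.4, 0, 0, 0, -0.02, 0.085, 0.01, 0.4, 0, 0, 0, -0.03, 0.13, 0.01, 0.4, 0, 0, 0, -0.04, 0.175, 0.01, 0.4, 0, 0, 0, -0.05, 0.22, 0.01, 0.4, 0, 0, 0, -0.056, 0.26, 0.01, 0.4, 0, 0, 0, -0.056, 0.26, 0.01, 0.4, 0, 0, 0, -0.056, 0.26, 0.01, 0.4]
}}

```text
time: 5.2
tcp_pos: [0.5172, -0.0241, 0.183]
eef_rot: [1.955, 2.459, -0.001]
ft_force: [0.4, -0.2, -1.7]
grip_width: 0.0469
finger_force: 31.1
```

```bash
python3 - <<'E'
from h import *
s=monitor.read_state();im,d=snapshot("wrist");np.savez("pics/w3.npz",im=im,d=d)
print(s["tcp_pos"],s["eef_rot"],s["grip_width"])
x1,y1=.556,.098
for z,r0,r1 in((.07,54,60),(.087,17,24),(.094,4,12)):
    r=rect(z,.476,x1,.018,y1,im,s);g=cv2.GaussianBlur(cv2.cvtColor(r,cv2.COLOR_BGR2GRAY),(3,3),0)
    q=cv2.HoughCircles(g,cv2.HOUGH_GRADIENT,1,20,param1=80,param2=10,minRadius=r0,maxRadius=r1)
    if q is not None:print(z,[(x1-v/2000,y1-u/2000,a/2000) for u,v,a in q[0][:3]])
r=rect(.07,.476,x1,.018,y1,im,s,4000);r2=rect(.094,.476,x1,.018,y1,im,s,4000)
cv2.imwrite("pics/w3.png",np.hstack([r,r2]))
E
```

```text
[ 0.51723239 -0.02408625  0.18299158] [ 1.95537585e+00  2.45887001e+00 -1.18031724e-03] 0.046946001904207425
0.07 [(np.float32(0.51375), np.float32(0.05975), np.float32(0.02805))]
0.087 [(np.float32(0.51274997), np.float32(0.06025), np.float32(0.0117)), (np.float32(0.52325), np.float32(0.07224999), np.float32(0.010050001))]
0.094 [(np.float32(0.51675), np.float32(0.065249994), np.float32(0.0056999996))]
```

View pics/w3.png

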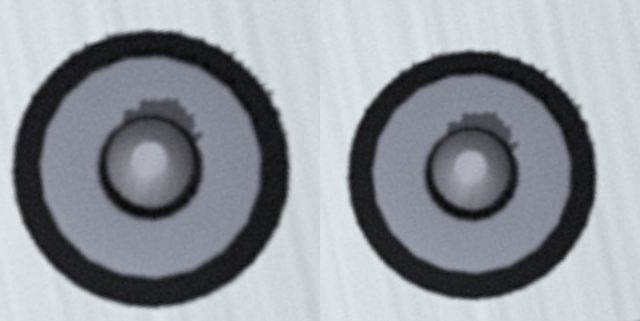

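The wrist view shows the pin concentric in its seat at about (0.514, 0.060). I'll move the ring over it, just above the tip.

{"op": "step_arm", "data": {
  "targets": [0, 0, 0, -0.004, 0.04, 0, 0.4, 0, 0, 0, -0.004, 0.075, 0, 0.4, 0, 0, 0, -0.004, 0.0855, 0, 0.4, 0, 0, 0, -0.004, 0.0855, -0.02, 0.4, 0, 0, 0, -0.004, 0.0855, -0.045, 0.4, 0, 0, 0, -0.004, 0.0855, -0.057, 0.4, 0, 0, 0, -0.004, 0.0855, -0.057, 0.4, 0, 0, 0, -0.004, 0.0855, -0.057, 0.4]
}}

```text
time: 6.25
tcp_pos: [0.5135, 0.0623, 0.1269]
eef_rot: [1.955, 2.459, 0.001]
ft_force: [0.7, -0.3, -0.5]
grip_width: 0.047
finger_force: 31.1
```

```bash
python3 - <<'E'
from h import *
s=monitor.read_state();im,d=snapshot("wrist");np.savez("pics/w4.npz",im=im,d=d)
print(s["tcp_pos"],s["eef_rot"],s["ft_force"])
t=s["tcp_pos"];r=rect(t[2]-.0062,t[0]-.04,t[0]+.04,t[1]-.04,t[1]+.04,im,s,5000)
r2=rect(.094,t[0]-.04,t[0]+.04,t[1]-.04,t[1]+.04,im,s,5000)
cv2.imwrite("pics/w4.png",np.hstack([r,r2]))
E
```

```text
[0.51354766 0.06225321 0.12690008] [1.95459058e+00 2.45868705e+00 8.74126541e-04] [ 0.72277424 -0.31889792 -0.54436503]
```

View pics/w4.png

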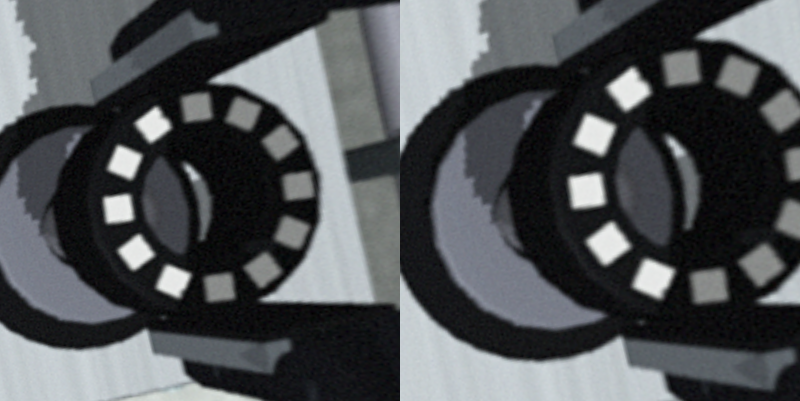

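The pin tip can't be seen through the oblique hole, so I'll trust the measured numbers and lower slowly, watching the force.

{"op": "step_arm", "data": {
  "targets": [0, 0, 0, 0, -0.0007, -0.003, 0.4, 0, 0, 0, 0, -0.0007, -0.006, 0.4, 0, 0, 0, 0, -0.0007, -0.009, 0.4, 0, 0, 0, 0, -0.0007, -0.011, 0.4, 0, 0, 0, 0, -0.0007, -0.013, 0.4, 0, 0, 0, 0, -0.0007, -0.015, 0.4, 0, 0, 0, 0, -0.0007, -0.017, 0.4, 0, 0, 0, 0, -0.0007, -0.017, 0.4]
}}

```text
time: 7.3
tcp_pos: [0.5129, 0.0618, 0.1091]
eef_rot: [-1.954, -2.46, 0.0]
ft_force: [0.3, -0.2, 0.0]
grip_width: 0.0469
finger_force: 31.1
```

The ring bottom is now about 9 mm below the tip with no force, so it is on the pin. I'll continue down to the seat.

{"op": "step_arm", "data": {
  "targets": [0, 0, 0, 0, 0, -0.003, 0.4, 0, 0, 0, 0, 0, -0.006, 0.4, 0, 0, 0, 0, 0, -0.009, 0.4, 0, 0, 0, 0, 0, -0.011, 0.4, 0, 0, 0, 0, 0, -0.0135, 0.4, 0, 0, 0, 0, 0, -0.0135, 0.4, 0, 0, 0, 0, 0, -0.0135, 0.4, 0, 0, 0, 0, 0, -0.0135, 0.4]
}}

```text
time: 8.3
tcp_pos: [0.5131, 0.0618, 0.0959]
eef_rot: [1.954, 2.46, 0.0]
ft_force: [0.3, 0.1, -0.6]
grip_width: 0.0468
finger_force: 31.1
```

{"op": "step_arm", "data": {
  "targets": [0, 0, 0, 0, 0, -0.0015, 0.4, 0, 0, 0, 0, 0, -0.0015, 0.4, 0, 0, 0, 0, 0, -0.0015, 0.6, 0, 0, 0, 0, 0, -0.0015, 0.9, 0, 0, 0, 0, 0, -0.0015, 0.9, 0, 0, 0, 0, 0, -0.0015, 0.9, 0, 0, 0, 0, 0, 0.03, 0.9, 0, 0, 0, 0, 0, 0.06, 0.9]
}}

```text
time: 9.3
tcp_pos: [0.5127, 0.0619, 0.1564]
eef_rot: [-1.953, -2.459, 0.001]
ft_force: [0.5, -0.5, -0.2]
grip_width: 0.077
finger_force: 0.0
```

{"op": "step_arm", "data": {
  "targets": [0, 0, 0, 0, 0, 0.03, 0.9, 0, 0, 0, 0, -0.03, 0.05, 0.9, 0, 0, 0, 0, -0.07, 0.06, 0.5, 0, 0, 0, 0, -0.08, 0.06, 0, 0, 0, 0, 0, -0.08, 0.06, 0, 0, 0, 0, 0, -0.08, 0.06, 0, 0, 0, 0, 0, -0.08, 0.06, 0, 0, 0, 0, 0, -0.08, 0.06, 0]
}}

```text
time: 10.3
tcp_pos: [0.513, -0.0174, 0.2156]
eef_rot: [-1.952, -2.461, 0.0]
ft_force: [-0.9, 0.7, -0.6]
grip_width: -0.0001
finger_force: 0.0
```

```bash
python3 - <<'E'
from h import *
s=monitor.read_state();im,d=snapshot("wrist");np.savez("pics/w5.npz",im=im,d=d)
print(s["tcp_pos"],s["grip_width"],s["ft_force"],bot.tip_reach)
r=rect(.088,.46,.56,.01,.11,im,s,4000)
cv2.imwrite("pics/w5.png",np.hstack([r,cv2.resize(im[:,100:540],(367,400))]))
g=cv2.cvtColor(r,cv2.COLOR_BGR2GRAY)
q=cv2.HoughCircles(cv2.GaussianBlur(g,(3,3),0),cv2.HOUGH_GRADIENT,1,20,param1=80,param2=12,minRadius=85,maxRadius=105)
print([(.56-v/4000,.11-u/4000,a/4000) for u,v,a in q[0][:2]] if q is not None else None)
S,ds=snapshot("scene");C=cloud("scene",ds);C2=cloud("top",snapshot("top")[1])
for c in(C,C2):
    rr=np.linalg.norm(c[...,:2]-[.5145,.0595],axis=-1);m=(rr>.014)&(rr<.022)&(c[...,2]>.05)&(c[...,2]<.11);print(m.sum(),np.percentile(c[m][:,2],[10,50,90]) if m.sum() else 0)
E
```

```text
[ 0.51298986 -0.01739039  0.2156374 ] -7.378358369899949e-05 [-0.86089993  0.67170164 -0.55140702] 0.022Traceback (most recent call last):
  File "<stdin>", line 5, in <module>
    return _nx.concatenate(arrs, 1, dtype=dtype, casting=casting)
           ~~~~~~~~~~~~~~~^^^^^^^^^^^^^^^^^^^^^^^^^^^^^^^^^^^^^^^
ValueError: all the input array dimensions except for the concatenation axis must match exactly, but along dimension 0, the array at index 0 has size 401 and the array at index 1 has size 400
```

```bash
python3 - <<'E'
from h import *
s=monitor.read_state();im=np.load("pics/w5.npz")["im"]
r=rect(.088,.46,.56,.01,.11,im,s,4000)[:400]
cv2.imwrite("pics/w5.png",np.hstack([r,cv2.resize(im[:,100:540],(367,400))]))
S,ds=snapshot("scene");C=cloud("scene",ds);C2=cloud("top",snapshot("top")[1])
for c in(C,C2):
    rr=np.linalg.norm(c[...,:2]-[.5145,.0595],axis=-1);m=(rr>.014)&(rr<.022)&(c[...,2]>.05)&(c[...,2]<.11);print(m.sum(),np.percentile(c[m][:,2],[10,50,90]) if m.sum() else 0)
E
```

```text
164 [0.07066092 0.08576482 0.08910751]
115 [0.07845006 0.08791875 0.09269645]
```

View pics/w5.png

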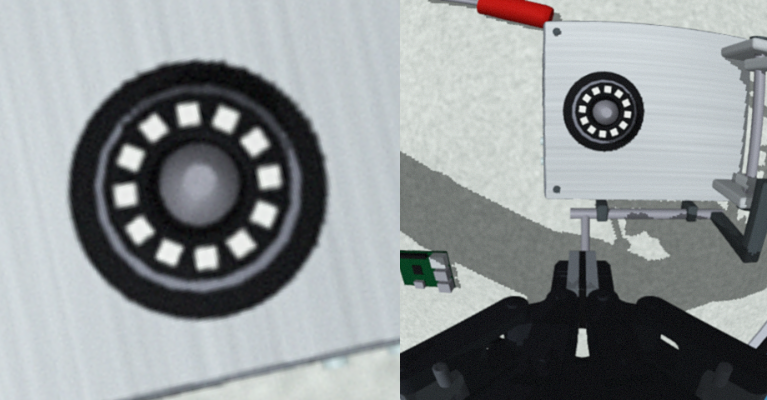

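The ring lies flat and concentric on its seat, with the pin through the hole at (200,180) in the crop. Depth puts its top at 88 mm, so it is right down. Next is the catch, pressed from above with shut fingers.

{"op": "step_arm", "data": {
  "targets": [0, 0, 0, 0.01, -0.033, 0, 0, 0, 0, 0, 0.0195, -0.0656, 0, 0, 0, 0, 0, 0.0195, -0.0656, -0.03, 0, 0, 0, 0, 0.0195, -0.0656, -0.055, 0, 0, 0, 0, 0.0195, -0.0656, -0.075, 0, 0, 0, 0, 0.0195, -0.0656, -0.085, 0, 0, 0, 0, 0.0195, -0.0656, -0.095, 0, 0, 0, 0, 0.0195, -0.0656, -0.095, 0]
}}

```text
time: 11.45
tcp_pos: [0.5322, -0.0835, 0.1202]
eef_rot: [-1.953, -2.459, 0.001]
ft_force: [-0.6, 0.4, -0.2]
grip_width: -0.0001
finger_force: 0.0
```

{"op": "step_arm", "data": {
  "targets": [0, 0, 0, 0, 0, -0.01, 0, 0, 0, 0, 0, 0, -0.018, 0, 0, 0, 0, 0, 0, -0.026, 0, 0, 0, 0, 0, 0, -0.033, 0, 0, 0, 0, 0, 0, -0.038, 0, 0, 0, 0, 0, 0, -0.043, 0, 0, 0, 0, 0, 0, -0.043, 0, 0, 0, 0, 0, 0, -0.043, 0]
}}

```text
time: 12.45
tcp_pos: [0.5325, -0.0832, 0.0786]
eef_rot: [1.953, 2.46, 0.001]
ft_force: [-3.8, 3.0, 14.2]
grip_width: -0.0003
finger_force: 6.9
```

```bash
python3 - <<'E'
from h import *
s=monitor.read_state();print(s["tcp_pos"],s["ft_force"])
p=camera_params("wrist");im,d=snapshot("wrist")
S,ds=snapshot("scene");np.savez("pics/s2.npz",S=S,ds=ds,im=im)
C=cloud("scene",ds);a=np.radians(12.8);J=np.array([[np.cos(a),-np.sin(a)],[np.sin(a),np.cos(a)]])
q=(C[...,:2]-[.559,.069])@J
# stop finger: near jig x .067
m=(abs(q[...,0]-.067)<.02)&(q[...,1]<-.07)&(q[...,1]>-.19)&(C[...,2]>.02)&(C[...,2]<.17)
P=np.c_[q[m],C[m][:,2]];print(m.sum(),P.min(0),P.max(0));i=P[:,1].argmin();print(P[i])
E
```

```text
[ 0.53251037 -0.08321118  0.0785538 ] [-3.82757683  2.98521845 14.23145179]
530 [ 0.04703269 -0.16878734  0.02000331] [ 0.08688315 -0.07006391  0.15402726]
[ 0.06644715 -0.16878734  0.09864712]
```

{"op": "step_arm", "data": {
  "targets": [0, 0, 0, 0, 0, 0.02, 0, 0, 0, 0, 0, 0, 0.06, 0, 0, 0, 0, 0, 0, 0.11, 0, 0, 0, 0, 0, 0.01, 0.17, 0, 0, 0, 0, 0, 0.01, 0.23, 0.3, 0, 0, 0, 0, 0.01, 0.28, 0.8, 0, 0, 0, 0, 0.01, 0.28, 0.8, 0, 0, 0, 0, 0.01, 0.28, 0.8]
}}

```text
time: 13.55
tcp_pos: [0.5321, -0.074, 0.357]
eef_rot: [-1.954, -2.459, 0.001]
ft_force: [-0.4, -0.2, -0.6]
grip_width: 0.0686
finger_force: 0.0
```

```bash
python3 - <<'E'
from h import *
s=monitor.read_state();print(s["tcp_pos"],s["ft_force"])
S,ds=snapshot("scene");im,d=snapshot("wrist");T,dt=snapshot("top")
a=np.radians(12.8);J=np.array([[np.cos(a),-np.sin(a)],[np.sin(a),np.cos(a)]])
for C in(cloud("scene",ds),cloud("top",dt)):
  q=(C[...,:2]-[.559,.069])@J
  for x in(.067,-.06):
    m=(abs(q[...,0]-x)<.015)&(q[...,1]<-.1)&(q[...,1]>-.2)&(C[...,2]>.02)&(C[...,2]<.17)
    P=np.c_[q[m],C[m][:,2]];print(x,m.sum(),P.min(0).round(3),P.max(0).round(3)) if m.any() else print(x,0)
A=cv2.resize(S[210:360,290:440],(400,400),interpolation=cv2.INTER_CUBIC);B=cv2.resize(im,(400,300));B=cv2.copyMakeBorder(B,0,100,0,0,0)
cv2.imwrite("pics/c1.png",np.hstack([A,B]))
E
```

```text
[ 0.53205785 -0.07395587  0.3569525 ] [-0.43870985 -0.21151927 -0.634454  ]
0.067 307 [ 0.059 -0.169  0.07 ] [ 0.076 -0.1    0.154]
-0.06 115 [-0.069 -0.158  0.04 ] [-0.05  -0.101  0.07 ]
0.067 25 [ 0.061 -0.115  0.066] [ 0.075 -0.1    0.085]
-0.06 5 [-0.061 -0.107  0.064] [-0.056 -0.101  0.073]
```

View pics/c1.png

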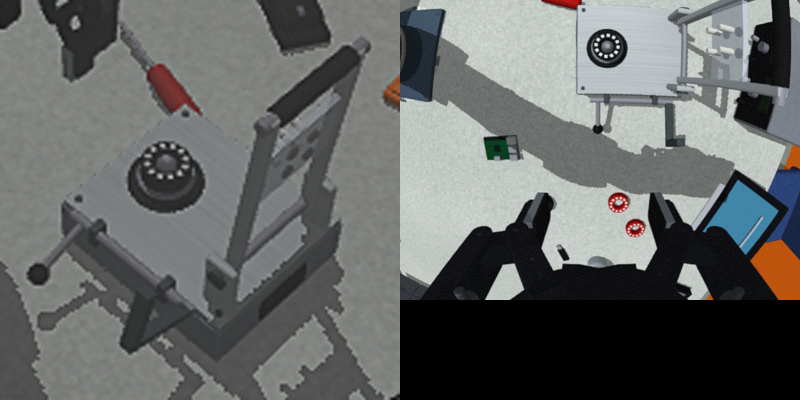

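The final picture shows the catch rod swung out to the side, with the knob low at about (38,272) in the left crop and the stop finger out of the way; 14 N at the end means it is on its stop. The ring is still seated. Now I'll go over the grip bar.

{"op": "step_arm", "data": {
  "targets": [0, 0, 0, 0.02, 0.03, 0.02, 0.8, 0, 0, 0, 0.05, 0.07, 0.025, 0.8, 0, 0, 0, 0.08, 0.11, 0.025, 0.8, 0, 0, 0, 0.105, 0.145, 0.025, 0.8, 0, 0, 0, 0.1225, 0.1645, 0.025, 0.8, 0, 0, 0, 0.1225, 0.1645, 0.025, 0.8, 0, 0, 0, 0.1225, 0.1645, 0.01, 0.8, 0, 0, 0, 0.1225, 0.1645, 0, 0.8]
}}

```text
time: 14.7
tcp_pos: [0.6543, 0.0893, 0.3562]
eef_rot: [-1.956, -2.458, 0.003]
ft_force: [-0.3, -0.2, -0.4]
grip_width: 0.0683
finger_force: 0.0
```

{"op": "step_arm", "data": {
  "targets": [0, 0, 0, 0, 0, -0.015, 0.8, 0, 0, 0, 0, 0, -0.03, 0.8, 0, 0, 0, 0, 0, -0.039, 0.8, 0, 0, 0, 0, 0, -0.039, 0.6, 0, 0, 0, 0, 0, -0.039, 0.4, 0, 0, 0, 0, 0, -0.039, 0.1, 0, 0, 0, 0, 0, -0.039, 0.1, 0, 0, 0, 0, 0, -0.039, 0.1],
  "grip_force": 40
}}

```text
time: 15.7
tcp_pos: [0.6549, 0.0908, 0.3194]
eef_rot: [1.954, 2.46, 0.001]
ft_force: [-4.0, -0.8, 5.1]
grip_width: 0.0168
finger_force: 39.0
```

```bash
python3 - <<'E'
import numpy as np
f=np.radians(np.arange(0,96,5)-5);x=-.21*np.sin(f)-.0183;z=.21*np.cos(f)-.2092
for a,b,c in zip(np.arange(0,96,5),x,z):print(a,np.round([.975*b,.2216*b,c],4))
E
```

```text
0 [0. 0. 0.]
5 [-0.0178 -0.0041  0.0008]
10 [-0.0357 -0.0081  0.    ]
15 [-0.0534 -0.0121 -0.0024]
20 [-0.0708 -0.0161 -0.0064]
25 [-0.0879 -0.02   -0.0119]
30 [-0.1044 -0.0237 -0.0189]
35 [-0.1202 -0.0273 -0.0273]
40 [-0.1353 -0.0307 -0.0372]
45 [-0.1495 -0.034  -0.0483]
50 [-0.1626 -0.037  -0.0607]
55 [-0.1747 -0.0397 -0.0742]
60 [-0.1856 -0.0422 -0.0887]
65 [-0.1952 -0.0444 -0.1042]
70 [-0.2034 -0.0462 -0.1205]
75 [-0.2102 -0.0478 -0.1374]
80 [-0.2156 -0.049  -0.1548]
85 [-0.2195 -0.0499 -0.1727]
90 [-0.2218 -0.0504 -0.1909]
95 [-0.2226 -0.0506 -0.2092]
```

{"op": "step_arm", "data": {
  "targets": [0, 0, 0, -0.009, -0.002, 0, 0.1, 0, 0, 0, -0.018, -0.004, 0, 0.1, 0, 0, 0, -0.036, -0.008, 0, 0.1, 0, 0, 0, -0.053, -0.012, -0.0025, 0.1, 0, 0, 0, -0.071, -0.016, -0.0065, 0.1, 0, 0, 0, -0.088, -0.02, -0.012, 0.1, 0, 0, 0, -0.104, -0.024, -0.019, 0.1, 0, 0, 0, -0.104, -0.024, -0.019, 0.1]
}}

```text
time: 16.7
tcp_pos: [0.5504, 0.0675, 0.3008]
eef_rot: [1.953, 2.46, 0.003]
ft_force: [-2.3, 2.0, 9.8]
grip_width: 0.0164
finger_force: 39.9
```

{"op": "step_arm", "data": {
  "targets": [-0.4, 1.9, 0, -0.016, -0.0035, -0.0085, 0.1, -0.9, 3.9, 0, -0.031, -0.007, -0.018, 0.1, -1.3, 5.8, 0, -0.045, -0.0105, -0.0295, 0.1, -1.8, 7.8, 0, -0.058, -0.0135, -0.042, 0.1, -2.2, 9.7, 0, -0.0705, -0.016, -0.0555, 0.1, -2.7, 11.7, 0, -0.081, -0.0185, -0.07, 0.1, -3.3, 14.6, 0, -0.091, -0.0205, -0.0855, 0.1, -3.3, 14.6, 0, -0.091, -0.0205, -0.0855, 0.1]
}}

```text
time: 17.7
tcp_pos: [0.4594, 0.0471, 0.2136]
eef_rot: [-1.84, -2.318, 0.304]
ft_force: [-3.0, 3.7, 5.6]
grip_width: 0.0165
finger_force: 39.6
```

{"op": "step_arm", "data": {
  "targets": [0, 0, 0, -0.008, -0.002, -0.0165, 0.1, 0, 0, 0, -0.015, -0.0035, -0.033, 0.1, 0, 0, 0, -0.0205, -0.0045, -0.0505, 0.1, 0, 0, 0, -0.0245, -0.0055, -0.0685, 0.1, 0, 0, 0, -0.0255, -0.006, -0.078, 0.1, 0, 0, 0, -0.0265, -0.006, -0.087, 0.1, 0, 0, 0, -0.0265, -0.006, -0.087, 0.1, 0, 0, 0, -0.0265, -0.006, -0.087, 0.1]
}}

```text
time: 18.7
tcp_pos: [0.4335, 0.0413, 0.1277]
eef_rot: [-1.842, -2.32, 0.301]
ft_force: [-3.6, 4.5, 4.6]
grip_width: 0.0162
finger_force: 39.8
```

{"op": "step_arm", "data": {
  "targets": [0, 0, 0, 0, 0, -0.005, 0.1, 0, 0, 0, -0.0005, 0, -0.01, 0.1, 0, 0, 0, -0.001, 0, -0.014, 0.1, 0, 0, 0, -0.001, 0, -0.017, 0.1, 0, 0, 0, -0.001, 0, -0.019, 0.1, 0, 0, 0, -0.001, 0, -0.019, 0.1, 0, 0, 0, -0.001, 0, -0.019, 0.1, 0, 0, 0, -0.001, 0, -0.019, 0.1]
}}

```text
time: 19.7
tcp_pos: [0.4327, 0.0412, 0.1094]
eef_rot: [-1.843, -2.321, 0.301]
ft_force: [-3.9, 3.7, 14.2]
grip_width: 0.0164
finger_force: 40.7
```

{"op": "step_arm", "data": {
  "targets": [0, 0, 0, 0, 0, -0.001, 0.1, 0, 0, 0, 0, 0, -0.002, 0.1, 0, 0, 0, 0, 0, -0.003, 0.1, 0, 0, 0, 0, 0, -0.003, 0.1, 0, 0, 0, 0, 0, -0.003, 0.1, 0, 0, 0, 0, 0, -0.003, 0.1, 0, 0, 0, 0, 0, -0.003, 0.1, 0, 0, 0, 0, 0, -0.003, 0.1]
}}

```text
time: 20.7
tcp_pos: [0.4328, 0.0411, 0.1073]
eef_rot: [-1.843, -2.321, 0.301]
ft_force: [-5.8, 3.7, 27.8]
grip_width: 0.0168
finger_force: 42.0
```

{"op": "step_arm", "data": {
  "targets": [0, 0, 0, 0, 0, -0.001, 0.1, 0, 0, 0, 0, 0, -0.002, 0.1, 0, 0, 0, 0, 0, -0.002, 0.1, 0, 0, 0, 0, 0, -0.002, 0.1, 0, 0, 0, 0, 0, -0.002, 0.1, 0, 0, 0, 0, 0, -0.002, 0.1, 0, 0, 0, 0, 0, -0.002, 0.1, 0, 0, 0, 0, 0, -0.002, 0.1]
}}

```text
time: 21.7
tcp_pos: [0.4328, 0.0412, 0.1062]
eef_rot: [-1.844, -2.321, 0.302]
ft_force: [-7.5, 3.1, 42.4]
grip_width: 0.0167
finger_force: 43.5
```

```bash
python3 - <<'E'
from h import *
s=monitor.read_state();print(s["tcp_pos"],s["ft_force"],s["joints"].round(2))
S,ds=snapshot("scene");T,dt=snapshot("top")
a=np.radians(12.8);J=np.array([[np.cos(a),-np.sin(a)],[np.sin(a),np.cos(a)]])
for n,C in(("scene",cloud("scene",ds)),("top",cloud("top",dt))):
  q=(C[...,:2]-[.559,.069])@J
  for side in(-1,1):
    for x in(-.12,-.08,-.03,.02,.05):
      m=(abs(q[...,0]-x)<.012)&(abs(q[...,1]-side*.05)<.006)&(C[...,2]>.09)&(C[...,2]<.14)
      if m.sum()>2:print(n,side,x,m.sum(),np.median(C[m][:,2]).round(4))
E
```

```text
[0.43278708 0.04116273 0.10622615] [-7.47248211  3.11519421 42.41156301] [ 0.09  0.58 -0.43  2.01  0.28  0.88 -0.29]
scene -1 -0.12 45 0.1055
scene -1 -0.08 53 0.1062
scene -1 -0.03 50 0.1078
scene -1 0.02 56 0.1081
scene -1 0.05 51 0.1086
scene 1 -0.08 28 0.1075
scene 1 -0.03 42 0.107
scene 1 0.02 55 0.1076
scene 1 0.05 53 0.1082
top 1 -0.12 31 0.1086
top 1 -0.08 26 0.1092
```

The lever reads level, and the force rises steeply for very little travel, so it is on its stop. I'll ease off by 1 mm so it isn't pressed so hard, then hand in.

{"op": "step_arm", "data": {
  "targets": [0, 0, 0, 0, 0, 0.0008, 0.1, 0, 0, 0, 0, 0, 0.0008, 0.1, 0, 0, 0, 0, 0, 0.0008, 0.1, 0, 0, 0, 0, 0, 0.0008, 0.1, 0, 0, 0, 0, 0, 0.0008, 0.1, 0, 0, 0, 0, 0, 0.0008, 0.1, 0, 0, 0, 0, 0, 0.0008, 0.1, 0, 0, 0, 0, 0, 0.0008, 0.1]
}}

```text
time: 22.8
tcp_pos: [0.4328, 0.0411, 0.1065]
eef_rot: [-1.843, -2.321, 0.301]
ft_force: [-5.7, 3.7, 34.1]
grip_width: 0.0167
finger_force: 42.6
```

```bash
python3 -c "
from cell import bot
print(bot.job_done())"
```

```text
the job is handed in; nothing more can be done
None
```

I put the wide ring down on its seat over the pin while the catch was on, then flipped the catch fully over. The lever is being held down at its stop with about 34 N, and the job was handed in at about 23 s; the result of the judging isn't shown.

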